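Tap an egg cup to the centre of a banding wheel

ROBOT

A 7-joint arm with a two-finger parallel gripper is mounted at the origin on the work surface. World frame = base frame: x ahead of the robot, y to its left, z up, the work surface at z = 0. Lengths are in m, angles in rad, forces in N, time in s.
With the tool pointing down it reaches from about 0.4 to 0.85 m from the base axis. Payload 10.4 kg.
Tool frame: the origin (TCP) lies at the very end of the fingers, on their centre line; the grasp point (between the pads) lies 19 mm behind it; z points along the fingers, y is the direction in which the jaws open and shut (so a half turn about z gives the same grasp; the last joint's range is limited). The gripper opens to 85 mm and grips with 20 to 120 N. Pads are 22 mm wide; open, the fingers measure 114 mm over their backs; the gripper's body (76 mm by 85 mm) begins 54 mm behind the grasp point. The pads swing forward as they close: fully open they stand 13 mm farther back than shut.
Start: joints at [1.224, 0.332, -0.065, 1.46, 0.022, 1.35, -0.088], TCP at [0.199, -0.593, 0.231] pointing down, gripper open.
Joint ranges: [-2.6, 2.6], [-0.5, 2.12], [-1.47, 1.34], [0.16, 2.42], [-1.27, 4.41], [0.06, 2.06], [-2.6, 2.6]. Speed limits (rad/s): [2.22, 2.22, 2.79, 2.79, 3.14, 3.14, 3.14].

INTERFACE

Orientations are given as a unit quaternion [x, y, z, w].
In Python, from workcell import get_obs, camera, camera_info, hand_in gives the robot as it stands.
- The arm moves only by the tool move_arm, never from a script. Its argument "moves" is a list of rows, each a list of 3 entries, a list of its own where there are three numbers: the shift along the tool's x, y, z in units of 25 mm (1.0 is 25 mm), then the turn, a rotation vector about the tool's x, y, z in degrees, then the opening, from 0 (shut) to 1 (fully open). A call has 1 to 5 rows; each row shifts and turns the commanded pose from where the row before left it, along the tool's axes as they then stand; what a row does not reach is not made up. A row lasts 1/8 s, in which the tool goes at most 62.5 mm and 10.7 degrees, less where a joint would pass 70% of its speed; a pose out of reach is approached as far as the arm can. A call is refused whole if a number of a shift passes 1 or a number of a turn 10.7, either way. A call with a gripper value outside its range is refused whole. The fingers move at their own pace and stop on an object; "squeeze" is the grip in N (left out, the last holds). Time passes only in rows, so rows that do not move let the fingers close. It gives the time, the measured TCP pose, the force and the opening at its end, in the units of the state.
- get_obs(): the state, without advancing time (a new reading comes with each control period).
- camera(name): name is "scene" or "top" or "wrist"; returns the picture (384x512x3 uint8, red, green, blue); there is no depth.
- camera_info(name): a dict with "fx", "fy", "cx", "cy" (pixels), "D" ([k1, k2, p1, p2, k3] as OpenCV has them; the pictures are not rectified), "origin" and "rotation" of the camera in the world. Camera axes: x right, y down, z forward; pixel columns grow to the right and rows downward; lengths in m; the calibration is good to about 2 mm. A picture is of the moment at which its call begins: read the wrist's pose just before it. camera_info takes no time and is no camera call; for the wrist camera it gives the pose at the moment of the call.
- hand_in(): hands the job in, once; it reports no verdict.
The state is a dict: "clock": time; "joint_pos": joint angles; "joint_velocities": joint speeds; "tau": joint torques, N m; "position": TCP position; "ee_rot": TCP orientation; "ft_force": force on the tool from outside, world axes, zero at the start; "torque": the same for the moment, N m; "grip_width": opening from 0.0 (shut) to 1.0 (fully open).
Only numpy, scipy, OpenCV 4.12 (cv2) and the standard library are available. Lean on these libraries where they do the work, as an engineer would, in place of code of your own. Each camera call takes 0.05 s, during which the arm holds its last target. There are 200 camera calls.

TASK

The plain white egg cup on the banding wheel stands off-centre. With light taps of the fingertips nudge it across the wheel head until its whole foot stands inside the innermost of the rings engraved on the head, upright and at rest, then move clear. Do not pinch, lift or topple it, and leave the other things on the table where they are.

Things in the scene. Friction and masses are not known exactly. Their poses are not given: they have to be found in the camera images.
- egg_cup: The cup to centre: plain white ceramic, 64 mm high, about 80 g. Origin: centre of its underside. Foot flange 50 mm across, its edge 3 to 8 mm above the wheel head; 16 mm stem; from 26 mm up an open bowl 44 mm across. It rests on a narrow foot ring 22 mm across, so it wobbles: pushed at the flange it slides (friction about 0.6), at the bowl it rocks and may topple. Starts 20 to 35 mm off centre
- wheel_centre (a point): Centre of the top face of the banding wheel's head, 85 mm above the table. The head is a flat dark metal disc 130 mm across, 11 mm thick, with three thin light rings engraved on it (inner edges 60, 88 and 114 mm across); it turns about its upright axis with light friction (0.015 N m). Its cast foot, 112 mm across, is fixed to the table
- spare_cup: a second egg cup, alike, standing on the table near the wheel; leave alone. Origin at the centre of its underside
- paint_pot: a small white plastic paint pot with lid, 55 mm across, 54 mm high, near the wheel; leave alone. Origin at the centre of its underside
- tape_roll: a roll of masking tape lying flat, 96 mm across, 24 mm high, near the wheel; leave alone. Origin at the centre of its underside
- palette_knife: a palette knife lying on the table, about 210 mm long; leave alone. Origin near its middle
- flat_brush: a flat paint brush lying on the table, about 200 mm long; leave alone. Origin near its middle
- tub: an open black plastic tub, 140 by 100 mm, 42 mm high; leave alone. Origin at the centre of its underside
- sanding_block: a cork sanding block, 100 by 65 mm, 35 mm high; leave alone. Origin at the centre of its underside
Mind the look-alikes: they are no part of the job. Leave any blue or purple look-alike of the egg_cup alone.

How it is judged:
By the outcome, as a careful person would: the job done as asked, in the order asked, and still so for the second after the job is handed in, with the robot touching nothing.
It also fails if it takes over 42 s, if anything falls off the work surface, if the arm or the gripper's body presses on something with over 40 N, if the wrist force passes 120 N, or if a joint passes its speed limit or range.

## Working session

There is one attempt and no reset: what is moved stays moved. The work goes in short steps, Python scripts to look and compute and a tool call to move; the robot and the scene stay as the last step left them, time stands still between calls to the robot, and variables do not carry over. Pictures are saved under pics/ and viewed, about 8 in all and at most 12, crops included, and the job is handed in when it is done.

Besides the shell and the picture viewer there is one more tool, called after "Call:" by a JSON object that holds its "name" and its "arguments", one argument or row to a line. move_arm: Moves the arm, as the interface text tells. Its arguments: {"type":"object","properties":{"moves":{"type":"array","items":{"type":"array"}},"squeeze":{"type":"number"}},"required":["moves"]}

```bash
mkdir -p pics; python3 - <<'E'
from workcell import *
import cv2,numpy as np
o=get_obs();print({k:np.round(o[k],3).tolist() for k in('clock','position','ee_rot','grip_width','ft_force')})
a=[]
for n in('scene','top'):
    im=camera(n)[:,:,::-1];cv2.imwrite(f'pics/{n}0.png',im);a.append(im)
    c=camera_info(n);print(n,{k:np.round(c[k],3).tolist() for k in c})
E
```

```text
{'clock': 0.0, 'position': [0.199, -0.592, 0.231], 'ee_rot': [0.987, 0.161, -0.0, -0.001], 'grip_width': 0.999, 'ft_force': [-0.486, 0.137, 0.913]}
scene {'fx': 461.99, 'fy': 461.99, 'cx': 251.543, 'cy': 187.858, 'D': [-0.022, 0.0, 0.0, 0.0, 0.0], 'origin': [1.281, -0.41, 1.386], 'rotation': [0.813, 0.506, -0.148, -0.247]}
top {'fx': 448.049, 'fy': 448.049, 'cx': 253.812, 'cy': 194.585, 'D': [0.017, 0.0, 0.0, 0.0, 0.0], 'origin': [0.34, -0.025, 1.274], 'rotation': [-0.699, 0.71, -0.062, 0.057]}
```

View pics/scene0.png

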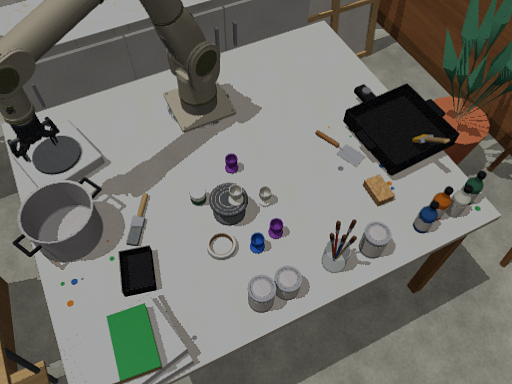

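View pics/top0.png

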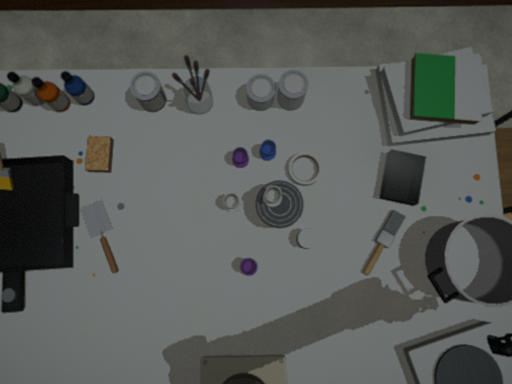

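Scene: the wheel is at about (229,204) in the scene view and (279,204) in the top view. White cup candidates in the top view are (272,196) on the wheel and (231,201) on the table, which is the spare. The white disc at (305,238) is the paint pot, and the purple/blue cups are look-alikes. The cup on the wheel head fits the description, so I'll confirm it in a crop.

```bash
cat > h.py <<'E'
from workcell import *
import cv2,numpy as np
from scipy.spatial.transform import Rotation as R
def rot(c): 
    r=np.array(c['rotation']); return R.from_quat(r).as_matrix() if r.size==4 else r
def K(c): return np.array([[c['fx'],0,c['cx']],[0,c['fy'],c['cy']],[0,0,1]])
def ray(c,uv,z):
    p=cv2.undistortPoints(np.float64(uv).reshape(-1,1,2),K(c),np.float64(c['D'])).reshape(-1,2)
    d=np.c_[p,np.ones(len(p))]@rot(c).T; o=np.array(c['origin'])
    return o+d*((z-o[2])/d[:,2])[:,None]
def proj(c,P):
    M=rot(c).T; rv=cv2.Rodrigues(M)[0]
    return cv2.projectPoints(np.float64(P).reshape(-1,1,3),rv,-M@np.array(c['origin']),K(c),np.float64(c['D']))[0].reshape(-1,2)
E
python3 - <<'E'
from h import *
t=cv2.imread('pics/top0.png');s=cv2.imread('pics/scene0.png')
a=cv2.resize(t[170:245,210:330],None,fx=6,fy=6,interpolation=cv2.INTER_CUBIC)[:, :]
b=cv2.resize(s[160:250,180:300],None,fx=6,fy=6,interpolation=cv2.INTER_CUBIC)
cv2.imwrite('pics/crop.png',cv2.resize(np.vstack([a,b]),None,fx=.6,fy=.6))
c=camera_info('top');s_=camera_info('scene')
for n,uv,z in(('wheel',(279,204),.085),('cup rim',(272,196),.149),('spare',(231,201),.064),('pot',(305,238),.054),('tape',(304,169),.024),('purp1',(240,157),.06),('blue',(268,150),.06),('purp2',(248,267),.06)):print(n,ray(c,uv,z).round(4))
print('scene',ray(s_,(229,201),.085).round(4))
w=camera_info('wrist');M=R.from_quat(get_obs()['ee_rot']).as_matrix()
print('tool axes',M.round(3).tolist(),'cam in tool',(M.T@(np.array(w['origin'])-get_obs()['position'])).round(3),(M.T@rot(w)).round(3).tolist(),w['fx'])
E
```

```text
wheel [[ 0.5156 -0.103   0.085 ]]
cup rim [[ 0.527  -0.0815  0.149 ]]
spare [[0.5289 0.0266 0.064 ]]
pot [[ 0.4257 -0.1734  0.054 ]]
tape [[ 0.6247 -0.1811  0.024 ]]
purp1 [[0.6533 0.0007 0.06  ]]
blue [[ 0.6723 -0.0777  0.06  ]]
purp2 [[ 0.3503 -0.0174  0.06  ]]
scene [[ 0.5288 -0.1082  0.085 ]]
tool axes [[0.948, 0.318, -0.001], [0.318, -0.948, 0.001], [-0.0, -0.001, -1.0]] cam in tool [ 0.072  0.001 -0.143] [[-0.001, -0.959, -0.283], [1.0, -0.001, -0.0], [-0.0, -0.283, 0.959]] 296.5656530369827
```

View pics/crop.png

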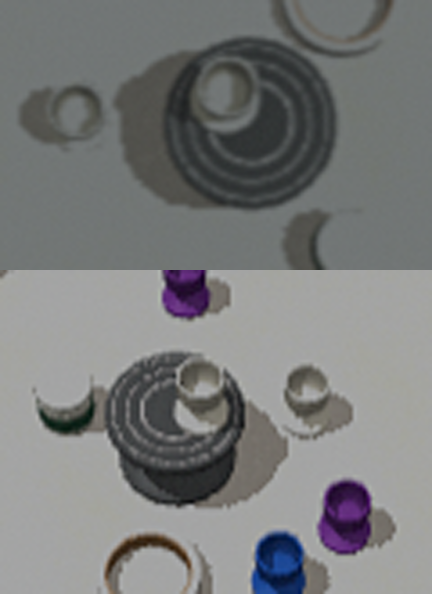

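The crop confirms it: the white cup stands on the wheel head, off-centre toward +y/+x. The spare stands on the table at left in the top view. I'll raise the tool and travel above the wheel with the fingers shut.

Call:
{"name": "move_arm", "arguments": {
  "moves": [
    [[0,0,-1],[0,0,0],0],
    [[0,0,-1],[0,0,0],0],
    [[0,0,-1],[0,0,0],0],
    [[1,-0.8,0],[0,0,0],0],
    [[1,-0.8,0],[0,0,0],0]
  ]
}}

```text
clock: 0.72
position: [0.2338, -0.5381, 0.306]
ee_rot: [0.987, 0.161, -0.0, -0.0]
ft_force: [-0.2, -0.5, 0.6]
grip_width: 0.004
```

Call:
{"name": "move_arm", "arguments": {
  "moves": [
    [[1,-0.8,0],[0,0,0],0],
    [[1,-0.8,0],[0,0,0],0],
    [[1,-0.8,0],[0,0,0],0],
    [[1,-0.8,0],[0,0,0],0],
    [[1,-0.8,0],[0,0,0],0]
  ]
}}

```text
clock: 1.35
position: [0.3206, -0.403, 0.306]
ee_rot: [0.987, 0.161, -0.0, -0.0]
ft_force: [0.5, 0.3, 0.3]
grip_width: 0.001
```

Call:
{"name": "move_arm", "arguments": {
  "moves": [
    [[1,-0.8,0],[0,0,0],0],
    [[1,-0.8,0],[0,0,0],0],
    [[1,-0.8,0],[0,0,0],0],
    [[1,-0.8,0],[0,0,0],0],
    [[1,-0.8,0],[0,0,0],0]
  ]
}}

```text
clock: 1.98
position: [0.4072, -0.2686, 0.3061]
ee_rot: [0.987, 0.161, -0.0, -0.0]
ft_force: [0.7, 0.1, -0.8]
grip_width: -0.005
```

Call:
{"name": "move_arm", "arguments": {
  "moves": [
    [[1,-0.8,0],[0,0,0],0],
    [[1,-0.8,0],[0,0,0],0],
    [[1,-0.8,0],[0,0,0],0],
    [[1,-0.8,0],[0,0,0],0],
    [[0,0,0],[0,0,0],0]
  ]
}}

```text
clock: 2.6
position: [0.4771, -0.1594, 0.3061]
ee_rot: [0.987, 0.163, 0.0, -0.0]
ft_force: [-0.1, -0.1, -0.0]
grip_width: -0.003
```

```bash
python3 - <<'E'
from h import *
o=get_obs();print({k:np.round(o[k],3).tolist() for k in('clock','position','ee_rot','joint_pos','grip_width','ft_force')})
E
```

```text
{'clock': 2.6, 'position': [0.477, -0.159, 0.306], 'ee_rot': [0.987, 0.163, 0.0, -0.0], 'joint_pos': [0.707, 0.06, -0.493, 1.633, 0.028, 1.456, -1.031], 'grip_width': -0.003, 'ft_force': [-0.134, -0.128, -0.042]}
```

Call:
{"name": "move_arm", "arguments": {
  "moves": [
    [[0.7,0,0.5],[0,0,-10],0],
    [[0,0,0.5],[0,0,-10],0],
    [[0,0,0.5],[0,0,-10],0],
    [[0,0,0.5],[0,0,-10],0],
    [[0,0,0],[0,0,-4.5],0]
  ]
}}

```text
clock: 3.22
position: [0.4918, -0.1573, 0.255]
ee_rot: [0.852, 0.524, -0.001, -0.001]
ft_force: [0.6, 0.0, -0.2]
grip_width: -0.001
```

Call:
{"name": "move_arm", "arguments": {
  "moves": [
    [[0,0,0],[0,0,0],0],
    [[0,0,0],[0,0,0],0]
  ]
}}

```text
clock: 3.48
position: [0.4927, -0.1568, 0.2564]
ee_rot: [0.853, 0.522, -0.0, 0.0]
ft_force: [-0.0, -0.1, -0.1]
grip_width: -0.002
```

```bash
python3 - <<'E'
from h import *
o=get_obs();c=camera_info('wrist');im=camera('wrist')[:,:,::-1];cv2.imwrite('pics/w1.png',im)
print({k:np.round(o[k],3).tolist() for k in('clock','position','ee_rot','joint_pos')})
import json;json.dump({k:np.array(c[k]).tolist() for k in c},open('w1.json','w'))
print(proj(c,[[.516,-.103,.085],o['position']]))
E
```

```text
{'clock': 3.475, 'position': [0.493, -0.157, 0.256], 'ee_rot': [0.853, 0.522, -0.0, 0.0], 'joint_pos': [0.723, 0.118, -0.54, 1.682, 0.062, 1.359, -0.301]}
[[249.75207456 112.81402341]
 [253.28444945 239.62770988]]
```

View pics/w1.png

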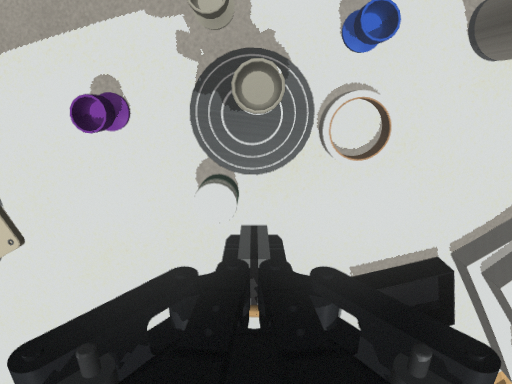

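The wrist view shows the wheel centred near (252,111) and the cup rim near (258,85). The innermost ring runs down to about row 144.

```bash
cat >> h.py <<'E'
from scipy.optimize import least_squares
def circ(P,rad=None):
    # robust circle fit (fixed radius if given)
    m=P.mean(0); 
    f=(lambda q:np.hypot(*(P-q[:2]).T)-(rad if rad else q[2]))
    r=least_squares(f,[*m,rad or .05][:2 if rad else 3],loss='soft_l1',f_scale=.0007); return r.x,np.median(abs(f(r.x)))
def measure(im,c,rim_guess,wheel_guess):
    """wheel: outer dark edge by radial search; rim: outer edge of light bowl against dark head"""
    g=cv2.cvtColor(im,cv2.COLOR_BGR2GRAY).astype(float); g=cv2.GaussianBlur(g,(0,0),.7)
    out={}
    for n,ctr,z,r0,r1,sgn in(('wheel',wheel_guess,.085,.059,.072,1),('ring',wheel_guess,.085,.026,.035,0),('rim',rim_guess,.149,.017,.027,-1)):
        for it in range(3):
            th=np.radians(np.arange(0,360,3));rr=np.arange(r0,r1,.00025);P=[]
            for t in th:
                w=np.c_[ctr[0]+rr*np.cos(t),ctr[1]+rr*np.sin(t),np.full(len(rr),z)]
                uv=proj(c,w).astype(np.float32)
                if (uv<1).any() or (uv[:,0]>510).any() or (uv[:,1]>382).any(): continue
                v=cv2.remap(g.astype(np.float32),uv[:,:1],uv[:,1:],cv2.INTER_LINEAR).ravel()
                if sgn==0: 
                    i=v.argmax(); ok=v[i]-np.median(v)>25 and v.max()<190
                else:
                    d=np.convolve(v,[1]*4+[-1]*4,'same')*sgn; i=d[4:-4].argmax()+4; ok=d[i]>100
                if ok:P.append(w[i,:2])
            P=np.array(P)
            if len(P)<10: out[n]=None;break
            x,e=circ(P);ctr=x[:2];out[n]=(x.round(4),round(e,5),len(P))
    return out
E
python3 - <<'E'
from h import *
import json
c=json.load(open('w1.json'));im=cv2.imread('pics/w1.png')
wg=ray(c,[(252,111)],.085)[0,:2];rg=ray(c,[(258,85)],.149)[0,:2];print(wg,rg)
print(measure(im,c,rg,wg))
c=camera_info('top');print('top',measure(cv2.imread('pics/top0.png'),c,ray(c,[(272,196)],.149)[0,:2],ray(c,[(279,204)],.085)[0,:2]))
E
```

```text
[ 0.51890587 -0.10243017] [ 0.5339212  -0.08455618]
{'wheel': (array([ 0.5173, -0.1046,  0.0646]), np.float64(0.00013), 110), 'ring': (array([ 0.5173, -0.1046,  0.031 ]), np.float64(0.00022), 88), 'rim': (array([ 0.5332, -0.0856,  0.022 ]), np.float64(0.00023), 115)}
top {'wheel': None, 'ring': None, 'rim': None}
```

Both fits are tight. The wheel centre is at (0.5173,-0.1046) and the cup at (0.5332,-0.0856), so the cup is 24.8 mm off along yaw 50°. I'll align tool x with that line, go out beyond the cup, and come down behind it.

Call:
{"name": "move_arm", "arguments": {
  "moves": [
    [[0,0,0],[0,0,10],0],
    [[0,0,0],[0,0,2.9],0],
    [[1,-0.12,0],[0,0,0],0],
    [[1,-0.12,0],[0,0,0],0],
    [[1,-0.12,0],[0,0,0],0]
  ]
}}

```text
clock: 4.15
position: [0.5344, -0.0925, 0.2565]
ee_rot: [0.906, 0.423, 0.0, 0.0]
ft_force: [-0.1, -0.5, 0.6]
grip_width: -0.0
```

Call:
{"name": "move_arm", "arguments": {
  "moves": [
    [[1,-0.12,0],[0,0,0],0],
    [[1,-0.12,0],[0,0,0],0],
    [[0,0,1],[0,0,0],0],
    [[0,0,1],[0,0,0],0],
    [[0,0,0],[0,0,0],0]
  ]
}}

```text
clock: 4.78
position: [0.5604, -0.0509, 0.2048]
ee_rot: [0.906, 0.423, -0.001, -0.001]
ft_force: [-0.8, 0.0, 0.4]
grip_width: 0.003
```

```bash
python3 - <<'E'
from h import *
o=get_obs();M=R.from_quat(o['ee_rot']).as_matrix();cup=np.array([.5332,-.0856,.0875])
print(o['clock'],o['position'],M[:,0].round(3),((M.T@(np.array(o['position'])-cup))*1000).round(1))
E
```

```text
4.775 [ 0.56043649 -0.05093466  0.20482274] [ 0.641  0.767 -0.002] [  43.9   -1.6 -117.4]
```

Call:
{"name": "move_arm", "arguments": {
  "moves": [
    [[0.15,0.06,1],[0,0,0],0],
    [[0,0,1],[0,0,0],0],
    [[0,0,1],[0,0,0],0],
    [[0,0,0.5],[0,-6,0],0],
    [[0,0,0],[0,0,0],0]
  ]
}}

```text
clock: 5.4
position: [0.5656, -0.047, 0.119]
ee_rot: [0.904, 0.424, -0.047, 0.022]
ft_force: [0.2, 0.8, -0.3]
grip_width: 0.001
```

```bash
cat > st.py <<'E'
from h import *
import sys
o=get_obs();M=R.from_quat(o['ee_rot']).as_matrix();cup=np.array(eval(sys.argv[1])+[.0875])
H=np.array([[*(M[:2,0]/np.linalg.norm(M[:2,0])),0]]);h=H[0];l=np.array([h[1],-h[0],0]);d=np.array(o['position'])-cup
print(o['clock'],'z',o['position'][2].round(4),'zaxis',M[:,2].round(3),'yaw',np.degrees(np.arctan2(h[1],h[0])).round(1),'along/lat mm',(d@h*1e3).round(1),(d@l*1e3).round(1),'F',np.round(o['ft_force'],1))
E
python3 st.py [.5332,-.0856]
python3 - <<'E'
from h import *
cv2.imwrite('pics/w2.png',camera('wrist')[:,:,::-1])
cv2.imwrite('pics/s2.png',cv2.resize(camera('scene')[140:260,160:320,::-1],None,fx=4,fy=4,interpolation=cv2.INTER_CUBIC))
E
```

```text
5.4 z 0.119 zaxis [-0.067 -0.079 -0.995] yaw 50.3 along/lat mm 50.4 0.3 F [ 0.2  0.8 -0.3]
```

View pics/s2.png

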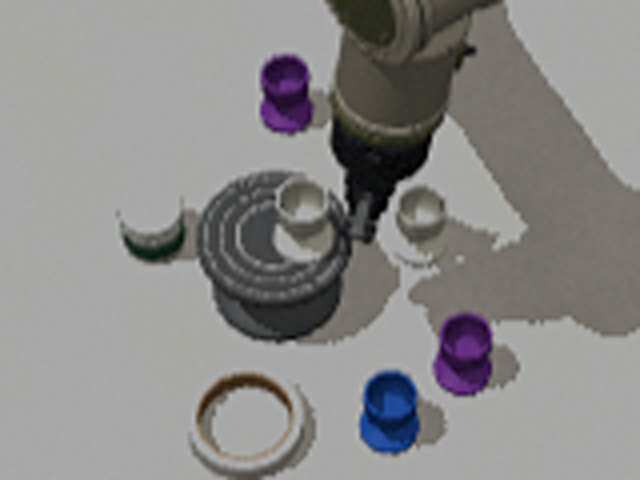

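The scene crop shows the fingers shut behind the cup, near (365,215), and clear of both cups. Next I go down to flange height.

Call:
{"name": "move_arm", "arguments": {
  "moves": [
    [[0,0,1],[0,0,0],0],
    [[0,0,0.2],[0,0,0],0],
    [[0,0,0],[0,0,0],0]
  ]
}}

```text
clock: 5.88
position: [0.5631, -0.0518, 0.0898]
ee_rot: [0.905, 0.423, -0.047, 0.022]
ft_force: [-0.3, -1.1, 0.1]
grip_width: 0.003
```

```bash
python3 st.py [.5332,-.0856]
```

```text
5.875 z 0.0898 zaxis [-0.066 -0.08  -0.995] yaw 50.1 along/lat mm 45.2 1.3 F [-0.3 -1.1  0.1]
```

Call:
{"name": "move_arm", "arguments": {
  "moves": [
    [[-0.1,-0.05,0.07],[0,0,0],0],
    [[-0.12,0,0.0125],[0,0,0],0],
    [[-0.12,0,0.0125],[0,0,0],0],
    [[-0.12,0,0.0125],[0,0,0],0],
    [[-0.1,0,0.01],[0,0,0],0]
  ]
}}

```text
clock: 6.5
position: [0.5529, -0.0614, 0.0876]
ee_rot: [0.904, 0.423, -0.047, 0.022]
ft_force: [-0.0, 1.0, -0.1]
grip_width: -0.001
```

```bash
python3 st.py [.5332,-.0856];python3 - <<'E'
from h import *
cv2.imwrite('pics/w3.png',camera('wrist')[:,:,::-1])
E
```

```text
6.5 z 0.0876 zaxis [-0.067 -0.08  -0.995] yaw 50.2 along/lat mm 31.2 -0.4 F [-0.   1.  -0.1]
```

View pics/w3.png

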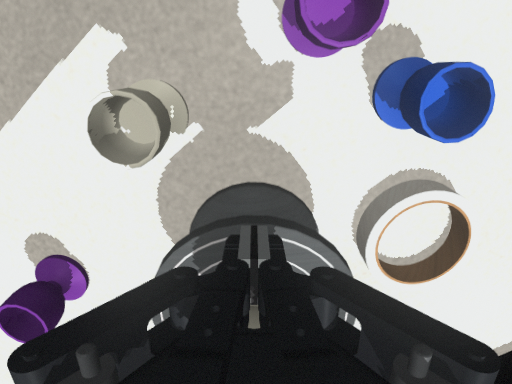

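The wrist view has the cup hidden behind the fingers, and there is no sign of trouble. I continue slowly, then back off and look.

Call:
{"name": "move_arm", "arguments": {
  "moves": [
    [[-0.1,0,-0.015],[0,0,0],0],
    [[-0.1,0,0.01],[0,0,0],0],
    [[-0.1,0,0.01],[0,0,0],0],
    [[-0.1,0,0.01],[0,0,0],0],
    [[0,0,0],[0,0,0],0]
  ]
}}

```text
clock: 7.18
position: [0.5464, -0.0693, 0.0882]
ee_rot: [0.905, 0.423, -0.048, 0.022]
ft_force: [-0.2, -0.3, -0.2]
grip_width: 0.002
```

```bash
python3 st.py [.5332,-.0856];python3 - <<'E'
from h import *
t=cv2.resize(camera('top')[165:245,220:340,::-1],None,fx=5,fy=5,interpolation=cv2.INTER_CUBIC)
s=cv2.resize(camera('scene')[150:250,175:295,::-1],None,fx=5,fy=5,interpolation=cv2.INTER_CUBIC)
cv2.imwrite('pics/b4.png',cv2.resize(np.vstack([t,s]),None,fx=.66,fy=.66))
E
```

```text
7.175 z 0.0882 zaxis [-0.067 -0.081 -0.994] yaw 50.1 along/lat mm 20.9 -0.3 F [-0.2 -0.3 -0.2]
```

View pics/b4.png

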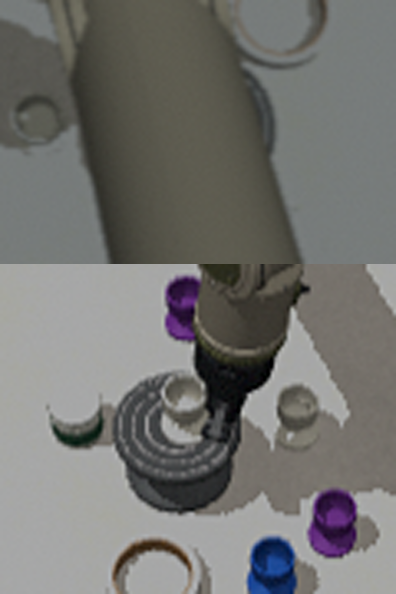

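The cup slides upright. I push another ~6 mm, leaving a little in hand, then back off, rise and measure.

Call:
{"name": "move_arm", "arguments": {
  "moves": [
    [[-0.09,0,0.01],[0,0,0],0],
    [[-0.09,0,0.01],[0,0,0],0],
    [[-0.08,0,0.01],[0,0,0],0],
    [[0,0,0],[0,0,0],0],
    [[0.4,0,-0.04],[0,0,0],0]
  ]
}}

```text
clock: 7.9
position: [0.5487, -0.0668, 0.0881]
ee_rot: [0.905, 0.423, -0.048, 0.022]
ft_force: [0.2, -0.8, -0.3]
grip_width: -0.004
```

Call:
{"name": "move_arm", "arguments": {
  "moves": [
    [[0.6,0,-1],[0,0,0],0],
    [[0,0,-1],[0,0,0],0],
    [[0,0,-1],[0,0,0],0],
    [[0,0,-1],[0,0,0],0],
    [[0,0,-1],[0,6,0],0]
  ]
}}

```text
clock: 8.52
position: [0.5676, -0.0419, 0.2114]
ee_rot: [0.905, 0.426, 0.001, -0.001]
ft_force: [-0.9, -0.2, -0.0]
grip_width: -0.005
```

Call:
{"name": "move_arm", "arguments": {
  "moves": [
    [[-1,0,-0.5],[0,0,0],0],
    [[-1,0,0],[0,0,0],0],
    [[-1,0,0],[0,0,0],0],
    [[-1,0,0],[0,0,0],0],
    [[-1,0,0],[0,0,0],0]
  ]
}}

```text
clock: 9.15
position: [0.4865, -0.1408, 0.2234]
ee_rot: [0.906, 0.424, 0.0, 0.0]
ft_force: [0.4, -0.5, 0.8]
grip_width: -0.003
```

Call:
{"name": "move_arm", "arguments": {
  "moves": [
    [[0,0,0],[0,0,0],0],
    [[0,0,0],[0,0,0],0]
  ]
}}

```text
clock: 9.4
position: [0.4872, -0.1398, 0.2235]
ee_rot: [0.906, 0.424, 0.0, -0.0]
ft_force: [0.8, 0.7, -0.3]
grip_width: 0.002
```

```bash
python3 st.py [.5332,-.0856];cat > look.py <<'E'
from h import *
import sys
c=camera_info('wrist');im=camera('wrist')[:,:,::-1].copy();cv2.imwrite(sys.argv[1],im)
r=measure(im,c,eval(sys.argv[2]),[.5173,-.1046]);print(r)
d=r['rim'][0][:2]-r['wheel'][0][:2];print('off mm',(d*1e3).round(1),np.hypot(*d)*1e3)
E
python3 look.py pics/w5.png [.519,-.102]
```

```text
9.4 z 0.2235 zaxis [ 0.  0. -1.] yaw 50.2 along/lat mm -71.1 -0.6 F [ 0.8  0.7 -0.3]
{'wheel': (array([ 0.5174, -0.1045,  0.0646]), np.float64(0.00014), 103), 'ring': (array([ 0.5163, -0.1092,  0.0289]), np.float64(0.00058), 44), 'rim': (array([ 0.5206, -0.1022,  0.0236]), np.float64(0.0007), 120)}
off mm [3.2 2.3] 3.940812099047589
```

View pics/w5.png

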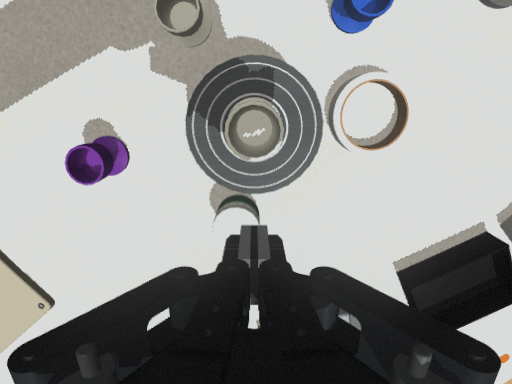

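The view shows the cup upright, nearly inside the inner ring, centred near (255,130). The rim fit is contaminated by the foot and ring (radius 23.6 mm), so I'll refine it with a radius gate and an overlay.

```bash
cat > ref.py <<'E'
from h import *
import sys
def refine(im,c,wheel,g0,out=None):
    g=cv2.GaussianBlur(cv2.cvtColor(im,cv2.COLOR_BGR2GRAY),(0,0),.5).astype(np.float32)
    th=np.radians(np.arange(0,360,3))
    # cup centre = where mean outward brightness drop at the 22 mm rim circle (z .149) is largest
    def s(p,r,z):
        f=lambda q:cv2.remap(g,*[proj(c,np.c_[p[0]+q*np.cos(th),p[1]+q*np.sin(th),0*th+z]).astype(np.float32)[:,i:i+1] for i in(0,1)],cv2.INTER_LINEAR).ravel()
        return np.clip(f(r-.0008)-f(r+.0008),-60,60).mean()
    res={}
    for n,r,z in(('rim',.022,.149),('flange',.025,.093)):
        G=[(s((g0[0]+a,g0[1]+b),r,z),g0[0]+a,g0[1]+b) for a in np.arange(-.006,.0061,.0005) for b in np.arange(-.006,.0061,.0005)]
        m=max(G);res[n]=m;print(n,np.round(m,4),'off mm',((np.array(m[1:])-wheel)*1e3).round(1))
    if out:
        k=6;t=np.radians(np.arange(0,361,4));ctr=proj(c,[[*wheel,.085]])[0].astype(int);x0,y0=ctr-48
        v=cv2.resize(im[y0:y0+96,x0:x0+96],None,fx=k,fy=k,interpolation=cv2.INTER_CUBIC)
        for p,r,z,col in((wheel,.030,.085,(0,255,0)),(res['rim'][1:],.022,.149,(0,0,255)),(res['rim'][1:],.025,.093,(255,128,0))):
            q=(proj(c,np.c_[p[0]+r*np.cos(t),p[1]+r*np.sin(t),0*t+z])-[x0,y0]+.5)*k
            cv2.polylines(v,[q.astype(np.int32)],True,col,1)
        cv2.imwrite(out,v)
if __name__=='__main__':
    refine(cv2.imread(sys.argv[1]),camera_info('wrist'),np.array(eval(sys.argv[2])),eval(sys.argv[3]),sys.argv[4])
E
python3 ref.py pics/w5.png [.5174,-.1045] [.5205,-.1015] pics/o5.png
```

```text
rim [26.6658  0.518  -0.1025] off mm [0.6 2. ]
flange [23.007   0.5195 -0.102 ] off mm [2.1 2.5]
```

View pics/o5.png

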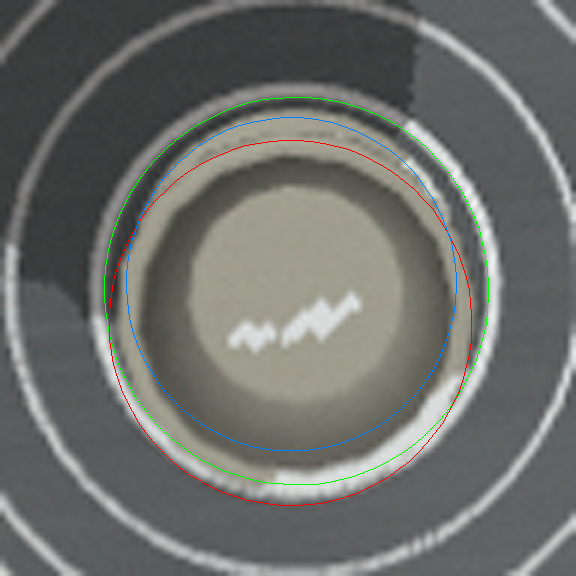

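The bowl rim overlaps the bright ring, so the red rim fit is bad: it doesn't follow the visible rim. The flange edge at the top (row ~108) is clean and gives an offset of (2.1, 2.5) mm. That agrees with my contact bookkeeping of 3.2 mm remaining. The foot is inside the ring, but with only ~2 mm of margin, so I'll give one more 3 mm tap on the same line.

Call:
{"name": "move_arm", "arguments": {
  "moves": [
    [[1,0,0],[0,0,0],0],
    [[1,0,0],[0,0,0],0],
    [[1,0,0],[0,0,0],0],
    [[1,0,0],[0,0,0],0],
    [[0.85,0,0],[0,0,0],0]
  ]
}}

```text
clock: 10.07
position: [0.5652, -0.0456, 0.2232]
ee_rot: [0.905, 0.425, 0.0, -0.0]
ft_force: [-0.6, 0.3, -0.3]
grip_width: -0.001
```

Call:
{"name": "move_arm", "arguments": {
  "moves": [
    [[0,0,1],[0,0,0],0],
    [[0,0,1],[0,0,0],0],
    [[0,0,1],[0,0,0],0],
    [[0,0,1],[0,0,0],0],
    [[0,0,0.2],[0,-6,0],0]
  ]
}}

```text
clock: 10.7
position: [0.5631, -0.049, 0.1166]
ee_rot: [0.905, 0.422, -0.05, 0.022]
ft_force: [0.5, 0.0, -0.6]
grip_width: 0.0
```

Call:
{"name": "move_arm", "arguments": {
  "moves": [
    [[0,0,0.9],[0,0,0],0],
    [[0,0,0.25],[0,0,0],0],
    [[0,0,0],[0,0,0],0]
  ]
}}

```text
clock: 11.08
position: [0.5623, -0.0498, 0.0896]
ee_rot: [0.904, 0.423, -0.048, 0.022]
ft_force: [-0.4, 0.1, -0.0]
grip_width: -0.003
```

```bash
python3 st.py [.5332,-.0856]
```

```text
11.075 z 0.0896 zaxis [-0.067 -0.08  -0.995] yaw 50.2 along/lat mm 46.2 -0.6 F [-0.4  0.1 -0. ]
```

Call:
{"name": "move_arm", "arguments": {
  "moves": [
    [[-0.28,0.02,0.08],[0,0,0],0],
    [[-0.28,0,0.03],[0,0,0],0],
    [[-0.28,0,0.03],[0,0,0],0],
    [[-0.28,0,0.03],[0,0,0],0],
    [[0,0,0],[0,0,0],0]
  ]
}}

```text
clock: 11.7
position: [0.5443, -0.0729, 0.0886]
ee_rot: [0.905, 0.423, -0.047, 0.022]
ft_force: [0.0, -0.0, -0.6]
grip_width: 0.0
```

```bash
python3 st.py [.5332,-.0856]
```

```text
11.7 z 0.0886 zaxis [-0.067 -0.081 -0.994] yaw 50.1 along/lat mm 16.9 0.3 F [ 0.  -0.  -0.6]
```

To 11.3 mm: 5.6 mm more, slowly. Then back off, rise and look.

Call:
{"name": "move_arm", "arguments": {
  "moves": [
    [[-0.08,0,0.01],[0,0,0],0],
    [[-0.08,0,0.01],[0,0,0],0],
    [[-0.065,0,0.005],[0,0,0],0],
    [[0,0,0],[0,0,0],0]
  ]
}}

```text
clock: 12.2
position: [0.541, -0.0765, 0.0884]
ee_rot: [0.905, 0.423, -0.047, 0.022]
ft_force: [0.1, 0.0, 0.7]
grip_width: 0.0
```

```bash
python3 st.py [.5332,-.0856]
```

```text
12.2 z 0.0884 zaxis [-0.067 -0.08  -0.995] yaw 50.1 along/lat mm 12.0 0.1 F [0.1 0.  0.7]
```

Call:
{"name": "move_arm", "arguments": {
  "moves": [
    [[0.4,0,-0.04],[0,0,0],0],
    [[0.6,0,-0.06],[0,0,0],0],
    [[0.3,0,-1],[0,0,0],0],
    [[0,0,-1],[0,0,0],0],
    [[0,0,-1],[0,0,0],0]
  ]
}}

```text
clock: 12.82
position: [0.5675, -0.0439, 0.1628]
ee_rot: [0.904, 0.424, -0.047, 0.022]
ft_force: [-0.1, -0.8, -1.0]
grip_width: 0.0
```

Call:
{"name": "move_arm", "arguments": {
  "moves": [
    [[0,0,-1],[0,6,0],0],
    [[0,0,-1],[0,0,0],0],
    [[-1,0,-0.6],[0,0,0],0],
    [[-1,0,0],[0,0,0],0],
    [[-1,0,0],[0,0,0],0]
  ]
}}

```text
clock: 13.45
position: [0.5208, -0.1005, 0.2272]
ee_rot: [0.905, 0.424, 0.0, 0.0]
ft_force: [-0.3, 0.1, 0.5]
grip_width: -0.006
```

Call:
{"name": "move_arm", "arguments": {
  "moves": [
    [[-1,0,0],[0,0,0],0],
    [[-1,0,0],[0,0,0],0],
    [[0,0,0],[0,0,0],0],
    [[0,0,0],[0,0,0],0]
  ]
}}

```text
clock: 13.95
position: [0.4893, -0.1381, 0.2271]
ee_rot: [0.905, 0.424, 0.0, -0.0]
ft_force: [0.0, 0.0, -0.4]
grip_width: 0.002
```

```bash
python3 look.py pics/w6.png [.5175,-.1045]; python3 ref.py pics/w6.png [.5174,-.1045] [.5175,-.1045] pics/o6.png
```

```text
{'wheel': (array([ 0.5174, -0.1045,  0.0646]), np.float64(0.00012), 103), 'ring': (array([ 0.5172, -0.1049,  0.0311]), np.float64(0.00014), 71), 'rim': (array([ 0.5191, -0.103 ,  0.0233]), np.float64(0.0005), 120)}
off mm [1.7 1.5] 2.2671568097509534
rim [26.2841  0.5185 -0.103 ] off mm [1.1 1.5]
flange [25.8044  0.518  -0.1035] off mm [0.6 1. ]
```

View pics/o6.png

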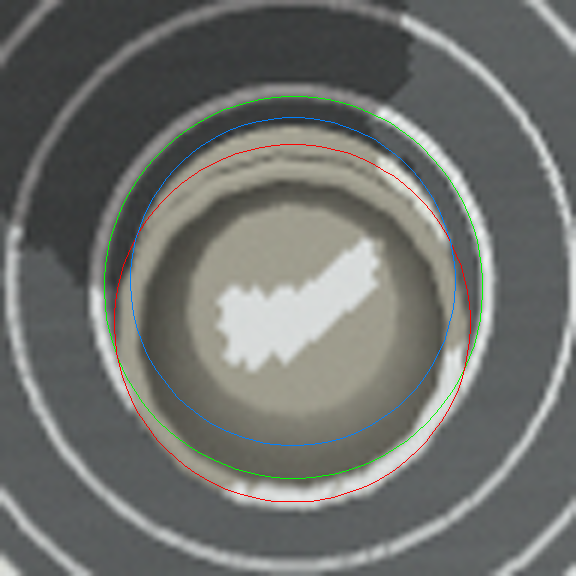

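The flange now sits well inside the green 60 mm ring. Its top edge is at row ~125 against ring row 97, its sides at ~130 and ~450 are symmetric, and its offset is ~1.2 mm. The cup is upright. I'll rise clear, check that it is at rest, and hand in.

Call:
{"name": "move_arm", "arguments": {
  "moves": [
    [[-0.5,0,-1],[0,0,0],0],
    [[-0.5,0,-1],[0,0,0],0],
    [[0,0,0],[0,0,0],0],
    [[0,0,0],[0,0,0],0]
  ]
}}

```text
clock: 14.5
position: [0.4728, -0.1576, 0.2764]
ee_rot: [0.905, 0.424, -0.0, -0.0]
ft_force: [0.2, 0.2, -0.8]
grip_width: 0.001
```

```bash
python3 look.py pics/w7.png [.518,-.1035]; python3 ref.py pics/w7.png [.5174,-.1045] [.518,-.1035] pics/o7.png
python3 -c "
from workcell import *
hand_in();o=get_obs();print(o['clock'],o['position'],o['ft_force'])"
```

```text
{'wheel': (array([ 0.5173, -0.1046,  0.0647]), np.float64(0.00015), 98), 'ring': (array([ 0.5172, -0.1078,  0.0288]), np.float64(0.00094), 120), 'rim': (array([ 0.5183, -0.1041,  0.022 ]), np.float64(0.0003), 118)}
off mm [1.  0.5] 1.1180339887498958
rim [52.2949  0.5175 -0.104 ] off mm [0.1 0.5]
flange [29.7761  0.5175 -0.1045] off mm [0.1 0. ]
the job is handed in; nothing more can be done
the job is handed in; nothing more can be done
```

The egg cup's whole foot now stands inside the innermost ring, upright and at rest. I handed the job in at about 14.6 s. I nudged the cup at its foot flange with the shut fingertips in two slow pushes along the line to the wheel centre. It went from 24.8 mm off-centre to about 1 mm off, then the arm rose clear.

**Last check:** the rim fit (correct 22 mm radius) put the cup 1.1 mm off-centre and the flange estimate put it 0.1 mm off. The foot has about 5 mm to spare when centred, so about 4 mm of margin remains. The wrist force readings stayed near zero throughout, and nothing else was touched on purpose. I did not re-measure the positions of the other objects.

**Checks that disagreed:** in the two close views after the pushes, the rim blended with the bright ring, so those rim fits gave the wrong radius. I relied on the flange edge there. The inner-ring fit in the final view was also spoiled by the cup, so I took the centre from the wheel's outer edge. The automatic fit failed on the top-camera picture, so all position measurements come from the wrist camera.

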